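# Rack the pipe spacers in order of height

## Robot

A 6-joint arm with a two-finger parallel gripper is mounted at the origin on the work surface; the furniture and walls round the work are solid. World frame = base frame: x ahead of the robot, y to its left, z up, the work surface at z = 0. Lengths are in m, angles in rad, forces in N, time in s.
With the tool pointing down it reaches from about 0.3 to 1 m from the base axis. Payload 5.1 kg.
Tool frame: the origin (TCP) lies midway between the tips of the shut fingers; the grasp point (between the pads) lies 19 mm behind it; z points along the fingers, y is the line along which they close (so a half turn about z gives the same grasp; the last joint's range is limited). The gripper opens to 95 mm and grips with 3 to 60 N. Pads are 20 mm wide; open, the fingers measure 119 mm over their backs; the gripper's body (75 mm by 180 mm) begins 59 mm behind the grasp point.
Start: joints at [1.25, 0.124, 1.65, -0, 1.367, -0.083], TCP at [0.153, 0.632, 0.215] pointing down, gripper open.
Joint ranges: [-2.61, 2.61], [-1.02, 2.33], [0.03, 2.71], [-1.35, 4.49], [0.32, 2.68], [-2.91, 2.91]. Speed limits (rad/s): [2.57, 2.57, 3.14, 3.14, 3.14, 3.14].

## Interface

Orientations are given as a unit quaternion [w, x, y, z].
In Python, from rig import observe, snapshot, camera_params, close_job gives the robot as it stands. The module is installed in compiled form; this text tells all that it offers.
- The arm moves only by the tool step_arm, never from a script. Its argument "moves" is one flat list of numbers, 4 for each row, row after row: the shift along the tool's x, y, z in mm, then the turn about the tool's z in degrees. A call has 1 to 10 rows; each row shifts and turns the commanded pose from where the row before left it, along the tool's axes as they then stand; what a row does not reach is not made up. A row lasts 1/12 s, in which the tool goes at most 41.7 mm and 7.16 degrees, less where a joint would pass 70% of its speed; a pose out of reach is approached as far as the arm can. A call with a gripper value outside its range is refused whole. "grip" is the closure, from -1 (fully open) to 1 (shut), set as the call begins (left out, the last holds). The fingers move at their own pace and stop on an object; "newtons" is the grip in N (left out, the last holds). Time passes only in rows, so rows that do not move let the fingers close. It gives the time, the measured TCP pose, the force, the opening and the grip force at its end, in the units of the state.
- observe(): the state, without advancing time (a new reading comes with each control period).
- snapshot(name): name is "scene" or "top" or "wrist"; returns the picture (384x512x3 uint8, red, green, blue); there is no depth.
- camera_params(name): a dict with "fx", "fy", "cx", "cy" (pixels), "k1" (the pictures are not rectified: a ray, as slopes to the right and down, at radius r is drawn at 1 + k1 r^2 times it, then the intrinsics apply), "pose" (4x4, takes a point from camera to world coordinates). Camera axes: x right, y up, looking along -z (the intrinsics and any distortion apply to the point x, -y, -z); pixel columns grow to the right and rows downward; lengths in m; the calibration is good to about 2 mm. A picture is of the moment at which its call begins: read the wrist's pose just before it. camera_params takes no time and is no camera call; for the wrist camera it gives the pose at the moment of the call.
- close_job(): hands the job in; it is judged then, once.
The state is a dict: "time_s": time; "joints": joint angles; "joint_vel": joint speeds; "tau": joint torques, N m; "position": TCP position; "eef_rot": TCP orientation; "ft_force": force on the tool from outside, world axes, zero at the start; "ft_torque": the same for the moment, N m; "width": finger opening in m; "grasp_force": force on a finger pad.
Only numpy, scipy, OpenCV 4.12 (cv2) and the standard library are available. Lean on these libraries where they do the work, as an engineer would, in place of code of your own. Each camera call takes 0.05 s, during which the arm holds its last target. There are 200 camera calls.

## Task

Put the four pipe spacers back on the blue rack, one over each brass stud, standing in order of height: the shortest at the end with the red stop, rising to the tallest at the end with the yellow stop. Keep every spacer upright throughout (none laid down or knocked over), and leave each one standing flat on its seat, let go and still.

Things in the scene. Friction and masses are not known exactly. Their poses are not given: they have to be found in the camera images.
- spacer_short: loose upright piece of plain bright steel pipe, the shortest of four: 35 mm high, 42 mm outside diameter, 35 mm bore open right through, 0.12 kg nominal; origin at the centre of its underside, z up along the pipe
- spacer_low: loose upright piece of plain bright steel pipe, the second shortest of four: 60 mm high, 42 mm outside diameter, 35 mm bore open right through, 0.20 kg nominal; origin at the centre of its underside, z up along the pipe
- spacer_high: loose upright piece of plain bright steel pipe, the second tallest of four: 85 mm high, 42 mm outside diameter, 35 mm bore open right through, 0.29 kg nominal; origin at the centre of its underside, z up along the pipe
- spacer_tall: loose upright piece of plain bright steel pipe, the tallest of four: 110 mm high, 42 mm outside diameter, 35 mm bore open right through, 0.37 kg nominal; origin at the centre of its underside, z up along the pipe
- seat_a: fixed round dark steel disc, 58 mm across and 5 mm thick, with an upright brass stud in its middle (14 mm thick, its top 24 mm above the disc's underside), at one end of the row; one of four seats in a straight row (a, b, c, d), 80 mm apart, on a fixed blue flat bar 68x364x8 mm; origin at the centre of its underside, 8 mm above the bench; z up, own y along the row from a to d. A spacer goes over the stud and stands on the disc, 5 mm above this origin
- seat_b: fixed round dark steel disc, 58 mm across and 5 mm thick, with an upright brass stud in its middle (14 mm thick, its top 24 mm above the disc's underside), next to seat_a; one of four seats in a straight row (a, b, c, d), 80 mm apart, on a fixed blue flat bar 68x364x8 mm; origin at the centre of its underside, 8 mm above the bench; z up, own y along the row from a to d. A spacer goes over the stud and stands on the disc, 5 mm above this origin
- seat_c: fixed round dark steel disc, 58 mm across and 5 mm thick, with an upright brass stud in its middle (14 mm thick, its top 24 mm above the disc's underside), next to seat_d; one of four seats in a straight row (a, b, c, d), 80 mm apart, on a fixed blue flat bar 68x364x8 mm; origin at the centre of its underside, 8 mm above the bench; z up, own y along the row from a to d. A spacer goes over the stud and stands on the disc, 5 mm above this origin
- seat_d: fixed round dark steel disc, 58 mm across and 5 mm thick, with an upright brass stud in its middle (14 mm thick, its top 24 mm above the disc's underside), at the other end of the row; one of four seats in a straight row (a, b, c, d), 80 mm apart, on a fixed blue flat bar 68x364x8 mm; origin at the centre of its underside, 8 mm above the bench; z up, own y along the row from a to d. A spacer goes over the stud and stands on the disc, 5 mm above this origin
- stop_red: fixed red painted steel end stop, a low bar 66x24 mm and 22 mm high, standing across one end of the blue flat bar, 48 mm beyond the end seat (which of the two ends varies): it marks the end for the shortest spacer; origin at the centre of its underside, 8 mm above the bench
- stop_yellow: fixed yellow painted steel end stop, a low bar 66x24 mm and 22 mm high, standing across one end of the blue flat bar, 48 mm beyond the end seat (which of the two ends varies): it marks the end for the tallest spacer; origin at the centre of its underside, 8 mm above the bench
Not all that is in view belongs to the job. What is shaped like the spacer_tall but orange is not meant.

How it is judged:
By the outcome, as a careful person would: the job done as asked, in the order asked, and still so for the second after the job is handed in, with the robot touching nothing.
It also fails if it takes over 106 s, if anything falls off the work surface, if the arm or the gripper's body presses on something with over 40 N, if the wrist force passes 120 N, or if a joint passes its speed limit or range.

## Working session

There is one attempt and no reset: what is moved stays moved. The work goes in short steps, Python scripts to look and compute and a tool call to move; the robot and the scene stay as the last step left them, time stands still between calls to the robot, and variables do not carry over. Pictures are saved under pics/ and viewed, at most 14 in all, crops included, and the job is handed in when it is done.

Besides the shell and the picture viewer there is one more tool, called as name(argument=value, ...) on one line, values as JSON. step_arm: Moves the arm, as the interface text tells. Its arguments: {"type":"object","properties":{"moves":{"type":"array"},"grip":{"type":"number"},"newtons":{"type":"number"}},"required":["moves"]}

```bash
mkdir -p pics; python3 - <<'E'
from rig import *
import cv2,numpy as np
s=observe();print({k:np.round(v,3) for k,v in s.items()})
for n in("scene","top"):
    p=camera_params(n);print(n,p)
    cv2.imwrite(f"pics/{n}0.png",snapshot(n)[:,:,::-1])
E
```

```text
{'time_s': np.float64(0.0), 'joints': array([ 1.25 ,  0.124,  1.652, -0.   ,  1.367, -0.083]), 'joint_vel': array([-0.   ,  0.001,  0.001,  0.001, -0.001, -0.   ]), 'tau': array([-2.0000e-03, -4.1761e+01, -3.5993e+01,  7.7000e-02,  4.9000e-02,
       -0.0000e+00]), 'position': array([0.153, 0.631, 0.213]), 'eef_rot': array([-0.   ,  0.119,  0.993, -0.001]), 'ft_force': array([0.298, 0.849, 0.386]), 'ft_torque': array([0.006, 0.001, 0.012]), 'grasp_force': np.float64(0.0), 'width': np.float64(0.095)}
scene {'fx': 376.26840515153947, 'fy': 376.26840515153947, 'cx': 253.21796347446616, 'cy': 193.3467631470433, 'k1': -0.11336029028591177, 'pose': array([[ 0.51866569,  0.59647273, -0.61254076, -0.15889757],
       [-0.85484454,  0.34917254, -0.38382202, -0.3434446 ],
       [-0.01505695,  0.72270244,  0.69099527,  0.71271626],
       [ 0.        ,  0.        ,  0.        ,  1.        ]])}
top {'fx': 495.0976368270842, 'fy': 495.0976368270842, 'cx': 255.2952158346973, 'cy': 193.00262054615382, 'k1': -0.16425814345725148, 'pose': array([[ 0.01311636,  0.99688141, -0.07781653,  0.32337978],
       [-0.9998995 ,  0.0134951 ,  0.00434315,  0.03620359],
       [ 0.00537974,  0.07775175,  0.99695824,  1.3595845 ],
       [ 0.        ,  0.        ,  0.        ,  1.        ]])}
```

View pics/top0.png

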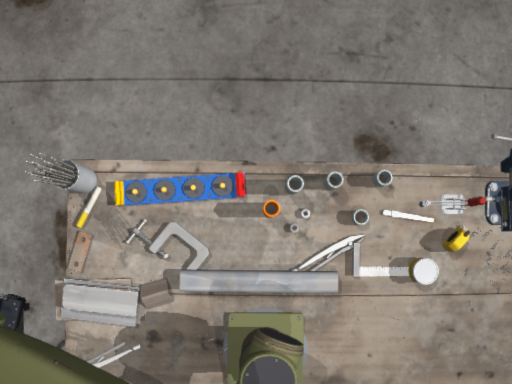

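View pics/scene0.png

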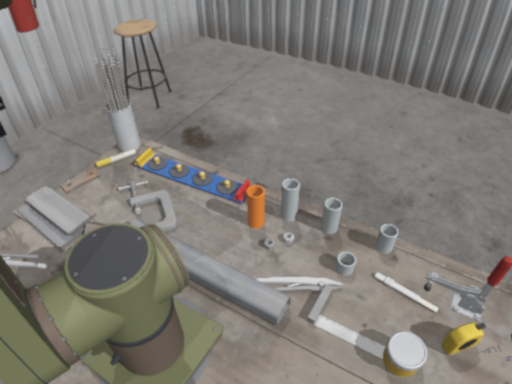

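The top view shows the rack with its yellow stop at (118,193) and red stop at (241,184). The spacers are tall (295,183), high (335,179), low (385,177) and short (361,217), with the orange decoy at (271,208). The scene view confirms the height order.

```bash
cat > h.py <<'E'
import numpy as np,cv2
from rig import *
def ray(p,u,v,z):
    d=np.array([(u-p['cx'])/p['fx'],(v-p['cy'])/p['fy']]);s=d.copy()
    for _ in range(20): s=d/(1+p['k1']*(s@s))
    M=p['pose'];w=M[:3,:3]@[s[0],-s[1],-1];o=M[:3,3]
    return o+w*(z-o[2])/w[2]
def pix(p,X):
    M=p['pose'];c=M[:3,:3].T@(np.array(X)-M[:3,3]);s=np.array([c[0],-c[1]])/-c[2]
    s=s*(1+p['k1']*(s@s));return p['cx']+p['fx']*s[0],p['cy']+p['fy']*s[1]
E
python3 - <<'E'
from h import *
im=cv2.imread("pics/top0.png");p=camera_params("top")
hsv=cv2.cvtColor(im,cv2.COLOR_BGR2HSV)
m=cv2.inRange(hsv,(18,120,120),(35,255,255))
n,l,st,c=cv2.connectedComponentsWithStats(m)
for i in range(1,n):
    if st[i,4]>6 and 100<c[i][0]<260 and 160<c[i][1]<220: print('yel',st[i,4],c[i].round(1),ray(p,*c[i],.032 if st[i,4]<60 else .03).round(4))
m=cv2.inRange(hsv,(0,150,100),(8,255,255));n,l,st,c=cv2.connectedComponentsWithStats(m)
for i in range(1,n):
    if st[i,4]>30: print('red',st[i,4],c[i].round(1),ray(p,*c[i],.03).round(4))
big=cv2.resize(im,None,fx=6,fy=6,interpolation=cv2.INTER_CUBIC)
g=cv2.GaussianBlur(cv2.cvtColor(big,cv2.COLOR_BGR2GRAY),(7,7),0)
for nm,(u,v),h in(('tall',(295,183),.11),('high',(335,179),.085),('low',(385,177),.06),('short',(361,217),.035)):
    r=g[(v-14)*6:(v+14)*6,(u-14)*6:(u+14)*6]
    R=495*.021/(1.36-h)*6
    k=cv2.HoughCircles(r,cv2.HOUGH_GRADIENT,1,15,param1=80,param2=12,minRadius=int(R*.75),maxRadius=int(R*1.12))
    for q in k[0][:3]:
        uu,vv=(q[0]-2.5)/6+u-14,(q[1]-2.5)/6+v-14
        print(nm,R,q[2],round(uu,1),round(vv,1),ray(p,uu,vv,h).round(4))
cv2.imwrite("pics/crop.png",cv2.resize(im[160:240,255:405],None,fx=5,fy=5,interpolation=cv2.INTER_CUBIC))
E
```

```text
yel 217 [118.6 192.6] [0.4232 0.4029 0.03  ]
yel 22 [222.1 185.1] [0.4472 0.1202 0.032 ]
yel 25 [192.8 187.1] [0.4407 0.1992 0.032 ]
yel 26 [163.5 189. ] [0.4345 0.2788 0.032 ]
yel 27 [134.6 191.1] [0.4278 0.358  0.032 ]
red 158 [239.9 183.8] [0.4515 0.0724 0.03  ]
red 35 [481.9 200.4] [ 0.4149 -0.6048  0.03  ]
tall 49.896 44.1 294.5 184.0 [ 0.4452 -0.0685  0.11  ]
tall 49.896 46.7 294.8 181.5 [ 0.4516 -0.0693  0.11  ]
tall 49.896 38.8 297.2 182.8 [ 0.4483 -0.0752  0.11  ]
high 48.917647058823526 48.9 334.8 179.0 [ 0.4622 -0.1758  0.085 ]
high 48.917647058823526 51.1 333.3 181.0 [ 0.4569 -0.1718  0.085 ]
high 48.917647058823526 37.4 336.7 181.0 [ 0.457  -0.1806  0.085 ]
low 47.976923076923086 47.4 384.3 177.3 [ 0.4715 -0.314   0.06  ]
low 47.976923076923086 47.6 385.7 175.2 [ 0.4774 -0.3177  0.06  ]
short 47.071698113207546 46.3 361.0 216.8 [ 0.3661 -0.2556  0.035 ]
short 47.071698113207546 35.5 361.0 214.3 [ 0.3729 -0.2556  0.035 ]
```

View pics/crop.png

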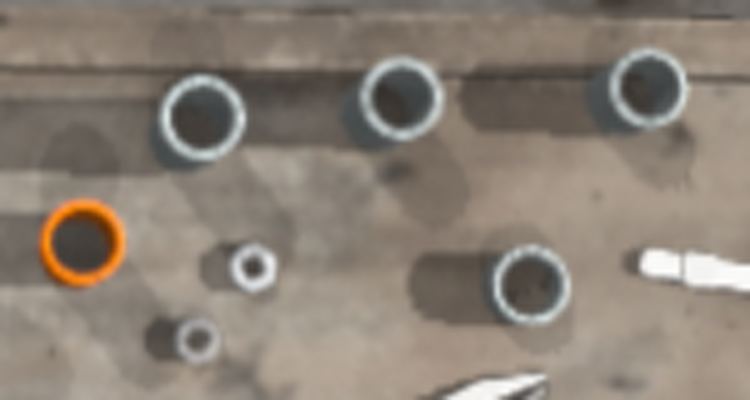

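Rim centres from the crop are tall (295.1,183.1), high (334.8,179.2), low (384.2,177.3) and short (360.8,216.7). The stud spacings measure 79–80 mm, which matches the 80 mm given. I turn the tool first so the fingers close across the row.

step_arm(moves=[0, 0, 0, 7.16, 0, 0, 0, 7.16, 0, 0, 0, 7.16, 0, 0, 0, 7.16, 0, 0, 0, 7.16, 0, 0, 0, 7.16, 0, 0, 0, 7.16, 0, 0, 0, 7.16, 0, 0, 0, 7.16, 0, 0, 0, 7.16], grip=-1, newtons=35)

```text
time_s: 0.93
position: [0.153, 0.6313, 0.2139]
eef_rot: [0.0, 0.679, 0.734, -0.001]
ft_force: [-0.1, -0.6, -0.4]
width: 0.0952
grasp_force: 0.0
```

```bash
cat >> h.py <<'E'
from scipy.spatial.transform import Rotation as Ro
P=dict(tall=(.4475,-.070),high=(.4617,-.1758),low=(.4715,-.3137),short=(.3664,-.255),
 s_short=(.4472,.1202),s_low=(.4407,.1992),s_high=(.4345,.2788),s_tall=(.4278,.358))
def togo(name,z):
    s=observe();R=Ro.from_quat(s['eef_rot'],scalar_first=True).as_matrix()
    d=R.T@(np.array([*P[name],z])-s['position'])*1000
    y=R[:,1];print(name,'tool mm',d.round(1),'yaw_y',np.degrees(np.arctan2(y[1],y[0])).round(1),'pos',s['position'].round(4),'j',s['joints'].round(2),'t',s['time_s'].round(2),'w',s['width'].round(4),s['grasp_force'].round(1),'F',s['ft_force'].round(1))
E
python3 -c "
from h import *
togo('tall',.213)"
```

```text
Traceback (most recent call last):
  File "h.py", line 17, in togo
    y=R[:,1];print(name,'tool mm',d.round(1),'yaw_y',np.degrees(np.arctan2(y[1],y[0])).round(1),'pos',s['position'].round(4),'j',s['joints'].round(2),'t',s['time_s'].round(2),'w',s['width'].round(4),s['grasp_force'].round(1),'F',s['ft_force'].round(1))
                                                                                                                                                          ^^^^^^^^^^^^^^^^^
AttributeError: 'float' object has no attribute 'round'
```

```bash
sed -i "s/s\['time_s'\].round(2)/round(s['time_s'],2)/;s/s\['width'\].round(4),s\['grasp_force'\].round(1)/round(float(s['width']),4),round(float(s['grasp_force']),1)/" h.py
python3 -c "
from h import *
togo('tall',.213)"
```

```text
tall tool mm [-721.9  239.6    1.6] yaw_y 4.4 pos [0.153  0.6313 0.2139] j [1.25 0.12 1.65 0.   1.37 1.17] t 0.93 w 0.0952 0.0 F [-0.1 -0.6 -0.4]
```

step_arm(moves=[-36, 12, 0, 0, -36, 12, 0, 0, -36, 12, 0, 0, -36, 12, 0, 0, -36, 12, 0, 0, -36, 12, 0, 0, -36, 12, 0, 0, -36, 12, 0, 0, -36, 12, 0, 0, -36, 12, 0, 0])

```text
time_s: 1.77
position: [0.3026, 0.2811, 0.2142]
eef_rot: [0.0, 0.677, 0.736, -0.0]
ft_force: [0.7, 0.9, -0.6]
width: 0.0952
grasp_force: 0.0
```

step_arm(moves=[-36, 12, 0, 0, -36, 12, 0, 0, -36, 12, 0, 0, -36, 12, 0, 0, -36, 12, 0, 0, -36, 12, 0, 0, -36, 12, 0, 0, -36, 12, 0, 0, -36, 12, 0, 0, -36, 12, 0, 0])

```text
time_s: 2.6
position: [0.4523, -0.0678, 0.2143]
eef_rot: [-0.0, 0.677, 0.736, 0.0]
ft_force: [0.1, 0.4, -0.0]
width: 0.0954
grasp_force: 0.0
```

```bash
python3 -c "
from h import *
togo('tall',.045)
cv2.imwrite('pics/w1.png',snapshot('wrist')[:,:,::-1])
p=camera_params('wrist');print(p['pose'].round(3),p['fx'],p['k1'])
for n,h in(('tall',.11),('high',.085)):print(n,pix(p,(*P[n],h)))"
```

```text
tall tool mm [ -1.8  -5.  169.3] yaw_y 4.7 pos [ 0.4523 -0.0678  0.2143] j [-0.27 -0.32  2.06  0.    1.4  -0.35] t 2.6 w 0.0954 0.0 F [ 0.1  0.4 -0. ]
[[ 0.997 -0.074 -0.024  0.448]
 [ 0.078  0.951  0.299  0.013]
 [ 0.    -0.3    0.954  0.383]
 [ 0.     0.     0.     1.   ]] 306.89169523872266 -0.049779255035547795
tall (np.float64(252.21524945519658), np.float64(187.82723234459226))
high (np.float64(258.66720565796396), np.float64(272.8570769511974))
```

View pics/w1.png

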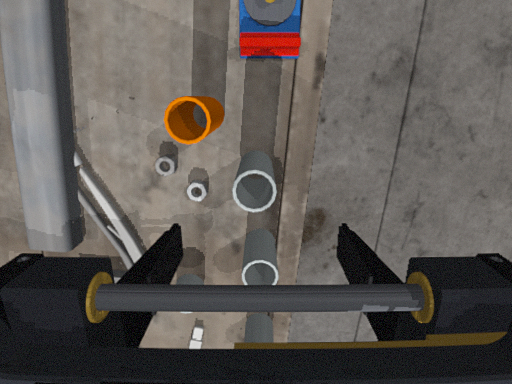

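The wrist view shows the tall rim at (255,191) against a predicted (252,188), so the position agrees within about 3 mm. I descend with a small correction and grip.

step_arm(moves=[-3, -3, 30, 0, 0, 0, 35, 0, 0, 0, 35, 0, 0, 0, 35, 0, 0, 0, 24, 0, 0, 0, 10, 0])

```text
time_s: 3.15
position: [0.4459, -0.0681, 0.041]
eef_rot: [-0.004, 0.677, 0.736, -0.002]
ft_force: [-1.3, 0.1, -0.7]
width: 0.0954
grasp_force: 0.0
```

step_arm(moves=[0, 0, 0, 0, 0, 0, 0, 0, 0, 0, 0, 0, 0, 0, 0, 0, 0, 0, 0, 0, 0, 0, 0, 0, 0, 0, 0, 0, 0, 0, 0, 0], grip=1)

```text
time_s: 3.82
position: [0.4497, -0.0691, 0.0461]
eef_rot: [0.0, 0.677, 0.736, 0.0]
ft_force: [-4.2, 1.2, 2.6]
width: 0.0472
grasp_force: 1.3
```

```bash
python3 -c "
from h import *
togo('s_tall',.165)"
```

```text
s_tall tool mm [ 427.4   13.8 -119. ] yaw_y 4.8 pos [ 0.4497 -0.0691  0.0461] j [-0.27 -0.14  2.22 -0.    1.07 -0.35] t 3.82 w 0.0472 1.3 F [-4.2  1.2  2.6]
```

step_arm(moves=[0, 0, 0, 0, 0, 0, 0, 0, 0, 0, 0, 0, 0, 0, 0, 0])

```text
time_s: 4.15
position: [0.4493, -0.0691, 0.0459]
eef_rot: [-0.0, 0.677, 0.736, -0.0]
ft_force: [-3.6, 0.4, 4.6]
width: 0.042
grasp_force: 35.0
```

step_arm(moves=[0, 0, -8, 0, 0, 0, -16, 0, 0, 0, -24, 0, 0, 0, -30, 0, 0, 0, -24, 0, 0, 0, -16, 0, 0, 0, 0, 0])

```text
time_s: 4.73
position: [0.452, -0.0696, 0.1679]
eef_rot: [0.004, 0.677, 0.736, 0.002]
ft_force: [0.6, 0.2, -1.7]
width: 0.0427
grasp_force: 35.0
```

step_arm(moves=[10, 0, 0, 0, 20, 1, 0, 0, 30, 1, 0, 0, 32, 1, 0, 0, 32, 1, 0, 0, 32, 1, 0, 0, 32, 1, 0, 0, 32, 1, 0, 0, 32, 1, 0, 0, 32, 1, 0, 0])

```text
time_s: 5.57
position: [0.4324, 0.2164, 0.1606]
eef_rot: [-0.001, 0.677, 0.736, -0.002]
ft_force: [1.0, 0.2, -3.4]
width: 0.0424
grasp_force: 35.0
```

step_arm(moves=[32, 1, 0, 0, 32, 1, 0, 0, 30, 1, 0, 0, 24, 1, 0, 0, 16, 1, 0, 0, 8, 0, 0, 0, 0, 0, 0, 0, 0, 0, 0, 0])

```text
time_s: 6.23
position: [0.4269, 0.356, 0.1618]
eef_rot: [-0.0, 0.677, 0.736, -0.002]
ft_force: [-0.6, 0.6, -3.6]
width: 0.042
grasp_force: 35.0
```

```bash
python3 -c "
from h import *
togo('s_tall',.06)
p=camera_params('top');cv2.imwrite('pics/t1.png',cv2.resize(snapshot('top')[100:240,60:260,::-1],None,fx=3,fy=3))
p=camera_params('wrist');im=snapshot('wrist')[:,:,::-1];cv2.imwrite('pics/w2.png',im)
for n in('s_tall','s_high','s_low','s_short'):print(n,np.round(pix(p,(*P[n],.032)),1))"
```

```text
s_tall tool mm [  2.1   1.4 101.8] yaw_y 4.8 pos [0.4269 0.356  0.1618] j [ 0.6  -0.04  1.91 -0.    1.27  0.51] t 6.23 w 0.042 35.0 F [-0.6  0.6 -3.6]
s_tall [260.2 181.8]
s_high [260.3 252.1]
s_low [259.9 312.6]
s_short [259.8 364. ]
```

View pics/w2.png

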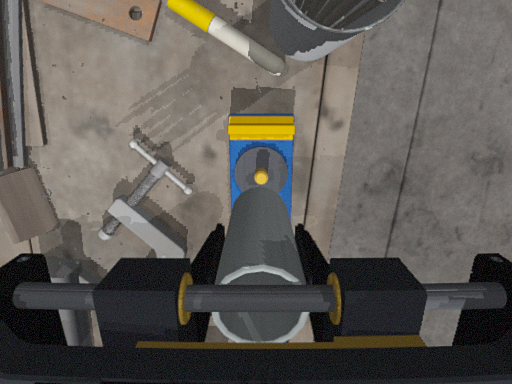

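The wrist view shows seat d's stud at about (261.5,177), the yellow stop at (262,128) and the held pipe's rim centred near (262,303). I check both against the plan before lowering.

```bash
python3 -c "
from h import *
p=camera_params('wrist');s=observe()
print('tcp',s['position'])
print('stud',ray(p,261.5,177,.032),'disc',ray(p,262,170,.013),'stop',ray(p,262,128,.03),'rim',ray(p,262.5,303,s['position'][2]-.046+.11))
print('stop bottom/top rim ids', ray(p,262,140,.03),ray(p,262,116,.03))
"
```

```text
tcp [0.42759007 0.35553584 0.16272217]
stud [0.42911092 0.3629637  0.032     ] disc [0.42950705 0.36577395 0.013     ] stop [0.42552572 0.41138028 0.03      ] rim [0.42872745 0.36045895 0.22672217]
stop bottom/top rim ids [0.42650648 0.39980493 0.03      ] [0.4245653  0.42272029 0.03      ]
```

View pics/t1.png

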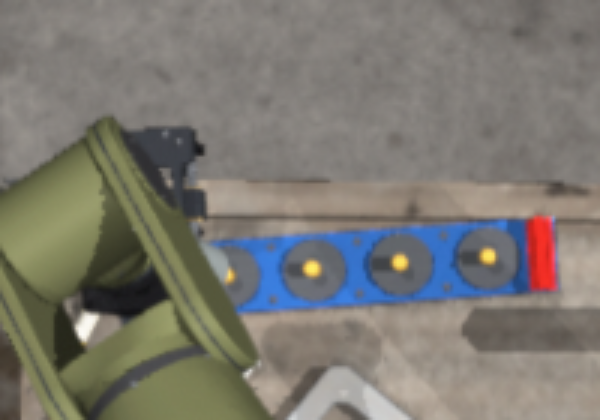

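Seen from the same camera, the stud sits about 3 mm further along the row than the pipe. I shift by that and lower.

step_arm(moves=[3, 0, 10, 0, 0, 0, 20, 0, 0, 0, 25, 0, 0, 0, 20, 0, 0, 0, 12, 0, 0, 0, 8, 0, 0, 0, 0, 0, 0, 0, 0, 0])

```text
time_s: 7.0
position: [0.4281, 0.3596, 0.069]
eef_rot: [0.0, 0.677, 0.736, 0.0]
ft_force: [-0.0, 0.2, -2.6]
width: 0.0423
grasp_force: 35.0
```

step_arm(moves=[0, 0, 3, 0, 0, 0, 2, 0, 0, 0, 2, 0, 0, 0, 0, 0])

```text
time_s: 7.33
position: [0.4278, 0.3597, 0.0618]
eef_rot: [0.0, 0.677, 0.736, 0.0]
ft_force: [-0.2, -0.6, -4.3]
width: 0.0424
grasp_force: 35.0
```

step_arm(moves=[0, 0, 1, 0, 0, 0, 1, 0, 0, 0, 0, 0, 0, 0, 0, 0])

```text
time_s: 7.67
position: [0.4277, 0.3596, 0.0596]
eef_rot: [-0.0, 0.677, 0.736, -0.0]
ft_force: [-0.1, -0.3, -3.0]
width: 0.0422
grasp_force: 35.0
```

step_arm(moves=[0, 0, 1, 0, 0, 0, 0, 0, 0, 0, 0, 0])

```text
time_s: 7.92
position: [0.4279, 0.3598, 0.0589]
eef_rot: [0.0, 0.677, 0.736, 0.0]
ft_force: [-1.4, -0.7, -2.1]
width: 0.0422
grasp_force: 35.0
```

step_arm(moves=[0, 0, 1, 0, 0, 0, 0, 0, 0, 0, 0, 0])

```text
time_s: 8.17
position: [0.428, 0.3599, 0.0588]
eef_rot: [-0.0, 0.677, 0.736, 0.0]
ft_force: [-3.9, -1.5, 5.3]
width: 0.0426
grasp_force: 35.0
```

Contact with the seat. I release, retreat upward, then move to spacer_high.

step_arm(moves=[0, 0, 0, 0, 0, 0, 0, 0, 0, 0, 0, 0, 0, 0, 0, 0, 0, 0, 0, 0, 0, 0, 0, 0, 0, 0, 0, 0, 0, 0, 0, 0, 0, 0, 0, 0], grip=-1)

```text
time_s: 8.92
position: [0.4277, 0.3596, 0.0576]
eef_rot: [0.0, 0.677, 0.736, -0.0]
ft_force: [0.3, 0.4, 0.5]
width: 0.0935
grasp_force: 0.0
```

step_arm(moves=[0, 0, -10, 0, 0, 0, -25, 0, 0, 0, -30, 0, 0, 0, -35, 0, 0, 0, -35, 0, 0, 0, -20, 0])

```text
time_s: 9.42
position: [0.4291, 0.3606, 0.2184]
eef_rot: [0.001, 0.677, 0.736, 0.003]
ft_force: [0.9, 1.3, 0.1]
width: 0.0952
grasp_force: 0.0
```

```bash
python3 -c "
from h import *
togo('high',.21)"
```

```text
high tool mm [-537.3  -12.2    6.6] yaw_y 4.8 pos [0.4291 0.3606 0.2184] j [ 0.6  -0.08  1.85  0.    1.36  0.52] t 9.42 w 0.0952 0.0 F [0.9 1.3 0.1]
```

step_arm(moves=[-36, -1, 0, 0, -36, -1, 0, 0, -36, -1, 0, 0, -36, -1, 0, 0, -36, -1, 0, 0, -36, -1, 0, 0, -36, -1, 0, 0, -36, -1, 0, 0, -36, -1, 0, 0, -36, -1, 0, 0])

```text
time_s: 10.25
position: [0.4476, -0.0016, 0.2138]
eef_rot: [0.001, 0.677, 0.736, 0.001]
ft_force: [1.2, -0.0, 0.6]
width: 0.0947
grasp_force: 0.0
```

step_arm(moves=[-36, -1, 0, 0, -36, -1, 0, 0, -36, 0, 0, 0, -36, 0, 0, 0, -24, 0, 0, 0, -10, 0, 0, 0, 0, 0, 0, 0])

```text
time_s: 10.83
position: [0.4606, -0.1791, 0.2133]
eef_rot: [0.0, 0.678, 0.735, 0.0]
ft_force: [-0.5, 0.7, -0.1]
width: 0.0953
grasp_force: 0.0
```

```bash
python3 -c "
from h import *
togo('high',.03)"
```

```text
high tool mm [  3.3   1.3 183.3] yaw_y 4.6 pos [ 0.4606 -0.1791  0.2133] j [-0.48 -0.23  1.99 -0.    1.38 -0.56] t 10.83 w 0.0953 0.0 F [-0.5  0.7 -0.1]
```

step_arm(moves=[2, 2, 30, 0, 0, 0, 38, 0, 0, 0, 38, 0, 0, 0, 38, 0, 0, 0, 25, 0, 0, 0, 14, 0])

```text
time_s: 11.33
position: [0.4599, -0.1722, 0.0259]
eef_rot: [-0.003, 0.676, 0.737, -0.001]
ft_force: [-0.5, -0.4, -0.4]
width: 0.0947
grasp_force: 0.0
```

step_arm(moves=[0, 0, 0, 0, 0, 0, 0, 0, 0, 0, 0, 0, 0, 0, 0, 0, 0, 0, 0, 0, 0, 0, 0, 0, 0, 0, 0, 0, 0, 0, 0, 0, 0, 0, 0, 0, 0, 0, 0, 0], grip=1)

```text
time_s: 12.17
position: [0.4623, -0.1755, 0.0299]
eef_rot: [-0.0, 0.677, 0.736, -0.0]
ft_force: [-1.7, 0.5, 2.7]
width: 0.0416
grasp_force: 35.0
```

step_arm(moves=[0, 0, 0, 0, 0, 0, 0, 0])

```text
time_s: 12.33
position: [0.4623, -0.1755, 0.0299]
eef_rot: [-0.0, 0.677, 0.736, -0.0]
ft_force: [-1.3, 0.1, 4.3]
width: 0.0414
grasp_force: 35.0
```

```bash
python3 -c "
from h import *
togo('s_high',.15)"
```

```text
s_high tool mm [ 455.    10.1 -120.2] yaw_y 4.8 pos [ 0.4623 -0.1755  0.0299] j [-0.47 -0.02  2.14 -0.    1.03 -0.55] t 12.33 w 0.0414 35.0 F [-1.3  0.1  4.3]
```

step_arm(moves=[0, 0, -8, 0, 0, 0, -18, 0, 0, 0, -28, 0, 0, 0, -30, 0, 0, 0, -24, 0, 0, 0, -16, 0, 0, 0, 0, 0])

```text
time_s: 12.92
position: [0.4646, -0.1763, 0.1578]
eef_rot: [0.004, 0.677, 0.736, 0.001]
ft_force: [1.1, 0.3, -2.4]
width: 0.0418
grasp_force: 35.0
```

step_arm(moves=[10, 0, 0, 0, 20, 1, 0, 0, 30, 1, 0, 0, 32, 1, 0, 0, 32, 1, 0, 0, 32, 1, 0, 0, 32, 1, 0, 0, 32, 1, 0, 0, 32, 1, 0, 0, 32, 1, 0, 0])

```text
time_s: 13.75
position: [0.4451, 0.1103, 0.1506]
eef_rot: [-0.002, 0.677, 0.736, -0.002]
ft_force: [0.8, 0.3, -3.6]
width: 0.0418
grasp_force: 35.0
```

step_arm(moves=[32, 1, 0, 0, 32, 0, 0, 0, 32, 0, 0, 0, 32, 0, 0, 0, 24, 0, 0, 0, 14, 0, 0, 0, 6, 0, 0, 0, 0, 0, 0, 0, 0, 0, 0, 0])

```text
time_s: 14.5
position: [0.4333, 0.2793, 0.1519]
eef_rot: [-0.0, 0.677, 0.736, -0.002]
ft_force: [0.7, -0.9, -3.7]
width: 0.0421
grasp_force: 35.0
```

```bash
python3 -c "
from h import *
togo('s_high',.043)
p=camera_params('wrist');im=snapshot('wrist')[:,:,::-1];cv2.imwrite('pics/w3.png',im)
print('tall rim',pix(p,(*P['s_tall'],.123)))"
```

```text
s_high tool mm [ -0.4   1.5 108.9] yaw_y 4.8 pos [0.4333 0.2793 0.1519] j [ 0.47 -0.13  2.01 -0.    1.26  0.38] t 14.5 w 0.0421 35.0 F [ 0.7 -0.9 -3.7]
tall rim (np.float64(261.04865569517665), np.float64(106.85835937837172))
```

View pics/w3.png

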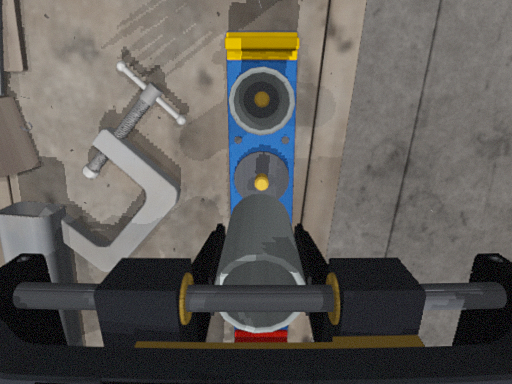

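The tall spacer stands over the stud on seat d, with its rim at (262,100) and the stud visible inside. The next free stud is at (261.5,183). I shift 2 mm and lower the high spacer.

step_arm(moves=[2, 1, 10, 0, 0, 0, 22, 0, 0, 0, 28, 0, 0, 0, 22, 0, 0, 0, 12, 0, 0, 0, 8, 0, 0, 0, 4, 0, 0, 0, 0, 0, 0, 0, 0, 0])

```text
time_s: 15.3
position: [0.4362, 0.2823, 0.0487]
eef_rot: [0.0, 0.677, 0.736, 0.001]
ft_force: [0.1, -0.5, -3.5]
width: 0.0419
grasp_force: 35.0
```

step_arm(moves=[0, 0, 1, 0, 0, 0, 1, 0, 0, 0, 1, 0, 0, 0, 0, 0, 0, 0, 0, 0])

```text
time_s: 15.72
position: [0.4353, 0.282, 0.0448]
eef_rot: [0.0, 0.677, 0.736, 0.0]
ft_force: [-0.2, 0.0, -3.0]
width: 0.0419
grasp_force: 35.0
```

step_arm(moves=[0, 0, 1, 0, 0, 0, 1, 0, 0, 0, 0, 0, 0, 0, 0, 0])

```text
time_s: 16.05
position: [0.4354, 0.2821, 0.0429]
eef_rot: [0.0, 0.677, 0.736, 0.0]
ft_force: [-1.3, -0.9, -0.7]
width: 0.0419
grasp_force: 35.0
```

step_arm(moves=[0, 0, 1, 0, 0, 0, 0, 0, 0, 0, 0, 0])

```text
time_s: 16.3
position: [0.4354, 0.2821, 0.0429]
eef_rot: [-0.0, 0.677, 0.736, -0.0]
ft_force: [-3.2, -2.2, 5.4]
width: 0.0417
grasp_force: 35.0
```

Seated. I release and retreat, then go to spacer_low.

step_arm(moves=[0, 0, 0, 0, 0, 0, 0, 0, 0, 0, 0, 0, 0, 0, 0, 0, 0, 0, 0, 0, 0, 0, 0, 0, 0, 0, 0, 0, 0, 0, 0, 0, 0, 0, 0, 0], grip=-1)

```text
time_s: 17.05
position: [0.4352, 0.282, 0.0416]
eef_rot: [-0.0, 0.677, 0.736, -0.0]
ft_force: [-0.2, 0.9, 0.2]
width: 0.0931
grasp_force: 0.0
```

step_arm(moves=[0, 0, -10, 0, 0, 0, -25, 0, 0, 0, -35, 0, 0, 0, -35, 0, 0, 0, -35, 0, 0, 0, -20, 0])

```text
time_s: 17.55
position: [0.4367, 0.2828, 0.2074]
eef_rot: [0.001, 0.677, 0.736, 0.003]
ft_force: [0.3, 0.2, -0.1]
width: 0.0948
grasp_force: 0.0
```

step_arm(moves=[-36, -1, 0, 0, -36, -1, 0, 0, -36, -1, 0, 0, -36, -1, 0, 0, -36, -1, 0, 0, -36, -1, 0, 0, -36, -1, 0, 0, -36, -1, 0, 0, -36, -1, 0, 0, -36, -1, 0, 0])

```text
time_s: 18.38
position: [0.4551, -0.0794, 0.2028]
eef_rot: [0.001, 0.677, 0.736, 0.0]
ft_force: [0.2, -0.0, -0.3]
width: 0.0951
grasp_force: 0.0
```

step_arm(moves=[-36, -1, 0, 0, -36, -1, 0, 0, -36, 0, 0, 0, -36, 0, 0, 0, -36, 0, 0, 0, -30, 0, 0, 0, -20, 0, 0, 0, -8, 0, 0, 0, 0, 0, 0, 0])

```text
time_s: 19.13
position: [0.4729, -0.3163, 0.2021]
eef_rot: [0.0, 0.678, 0.735, 0.0]
ft_force: [0.0, 0.7, 0.7]
width: 0.0951
grasp_force: 0.0
```

```bash
python3 -c "
from h import *
togo('low',.015)
p=camera_params('wrist');im=snapshot('wrist')[:,:,::-1];cv2.imwrite('pics/w4.png',im)
print('low rim',pix(p,(*P['low'],.06)),'short',pix(p,(*P['short'],.035)))"
```

```text
low tool mm [  2.7  -1.3 187.1] yaw_y 4.7 pos [ 0.4729 -0.3163  0.2021] j [-0.68 -0.05  1.85  0.    1.34 -0.77] t 19.13 w 0.0951 0.0 F [0.  0.7 0.7]
low rim (np.float64(258.0222923367663), np.float64(178.65610052190272)) short (np.float64(164.6161563985741), np.float64(112.22789206782747))
```

View pics/w4.png

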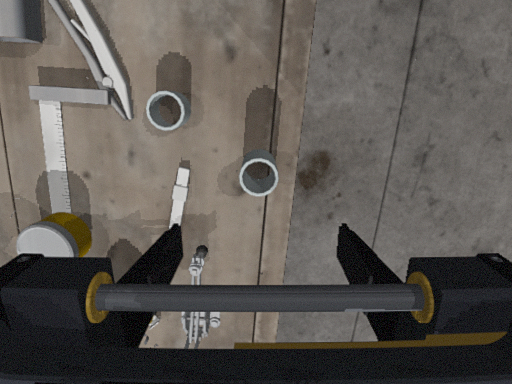

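The wrist view shows the low rim at (258.5,174), about 4 px above the prediction, and the short rim at (165.5,111), on prediction. The tip of the white pen at (183,172) is clear of the fingers.

step_arm(moves=[4, -1, 30, 0, 0, 0, 38, 0, 0, 0, 38, 0, 0, 0, 38, 0, 0, 0, 28, 0, 0, 0, 14, 0])

```text
time_s: 19.68
position: [0.4693, -0.3071, 0.0114]
eef_rot: [-0.004, 0.676, 0.737, -0.0]
ft_force: [-0.0, 1.0, 0.4]
width: 0.0951
grasp_force: 0.0
```

step_arm(moves=[0, 0, 0, 0, 0, 0, 0, 0, 0, 0, 0, 0, 0, 0, 0, 0, 0, 0, 0, 0, 0, 0, 0, 0, 0, 0, 0, 0, 0, 0, 0, 0, 0, 0, 0, 0, 0, 0, 0, 0], grip=1)

```text
time_s: 20.52
position: [0.4718, -0.3112, 0.016]
eef_rot: [0.0, 0.677, 0.736, -0.0]
ft_force: [-0.6, -0.0, 1.9]
width: 0.0424
grasp_force: 35.0
```

step_arm(moves=[0, 0, 0, 0, 0, 0, 0, 0])

```text
time_s: 20.68
position: [0.4718, -0.3112, 0.0159]
eef_rot: [0.0, 0.677, 0.736, -0.0]
ft_force: [-0.5, 0.3, 3.0]
width: 0.0423
grasp_force: 35.0
```

```bash
python3 -c "
from h import *
togo('s_low',.145)"
```

```text
s_low tool mm [ 511.2   11.5 -129.1] yaw_y 4.8 pos [ 0.4718 -0.3112  0.0159] j [-0.68  0.15  1.99 -0.    1.01 -0.76] t 20.68 w 0.0423 35.0 F [-0.5  0.3  3. ]
```

step_arm(moves=[0, 0, -8, 0, 0, 0, -18, 0, 0, 0, -28, 0, 0, 0, -32, 0, 0, 0, -26, 0, 0, 0, -18, 0, 0, 0, 0, 0])

```text
time_s: 21.27
position: [0.474, -0.3128, 0.1509]
eef_rot: [0.004, 0.677, 0.736, 0.0]
ft_force: [0.4, -0.9, -1.8]
width: 0.0419
grasp_force: 35.0
```

step_arm(moves=[10, 0, 0, 0, 20, 1, 0, 0, 30, 1, 0, 0, 34, 1, 0, 0, 34, 1, 0, 0, 34, 1, 0, 0, 34, 1, 0, 0, 34, 1, 0, 0, 34, 1, 0, 0, 34, 1, 0, 0])

```text
time_s: 22.1
position: [0.4533, -0.011, 0.1426]
eef_rot: [-0.002, 0.677, 0.736, -0.001]
ft_force: [0.8, -0.9, -2.5]
width: 0.0419
grasp_force: 35.0
```

step_arm(moves=[34, 1, 0, 0, 34, 1, 0, 0, 34, 1, 0, 0, 34, 0, 0, 0, 34, 0, 0, 0, 24, 0, 0, 0, 14, 0, 0, 0, 6, 0, 0, 0, 0, 0, 0, 0, 0, 0, 0, 0])

```text
time_s: 22.93
position: [0.4399, 0.1997, 0.144]
eef_rot: [-0.001, 0.677, 0.736, -0.001]
ft_force: [-0.1, -0.3, -2.5]
width: 0.0421
grasp_force: 35.0
```

```bash
python3 -c "
from h import *
togo('s_low',.029)"
```

```text
s_low tool mm [ -0.4   1.1 115. ] yaw_y 4.8 pos [0.4399 0.1997 0.144 ] j [ 0.32 -0.2   2.08 -0.    1.26  0.23] t 22.93 w 0.0421 35.0 F [-0.1 -0.3 -2.5]
```

step_arm(moves=[1, 1, 10, 0, 0, 0, 24, 0, 0, 0, 30, 0, 0, 0, 24, 0, 0, 0, 12, 0, 0, 0, 8, 0, 0, 0, 4, 0, 0, 0, 0, 0, 0, 0, 0, 0])

```text
time_s: 23.68
position: [0.443, 0.2014, 0.0348]
eef_rot: [0.001, 0.677, 0.736, 0.001]
ft_force: [0.5, 0.2, -1.8]
width: 0.0426
grasp_force: 35.0
```

step_arm(moves=[0, 0, 1, 0, 0, 0, 1, 0, 0, 0, 0, 0, 0, 0, 0, 0])

```text
time_s: 24.02
position: [0.4423, 0.2014, 0.0322]
eef_rot: [0.0, 0.677, 0.736, 0.0]
ft_force: [-0.4, -0.4, -0.9]
width: 0.0421
grasp_force: 35.0
```

step_arm(moves=[0, 0, 1, 0, 0, 0, 0, 0, 0, 0, 0, 0])

```text
time_s: 24.27
position: [0.4419, 0.2012, 0.0306]
eef_rot: [-0.0, 0.677, 0.736, -0.0]
ft_force: [0.3, -0.0, -2.3]
width: 0.0421
grasp_force: 35.0
```

step_arm(moves=[0, 0, 1, 0, 0, 0, 1, 0, 0, 0, 0, 0, 0, 0, 0, 0])

```text
time_s: 24.6
position: [0.4421, 0.2013, 0.0289]
eef_rot: [0.0, 0.677, 0.736, 0.0]
ft_force: [-1.5, -0.2, 1.4]
width: 0.042
grasp_force: 35.0
```

step_arm(moves=[0, 0, 1, 0, 0, 0, 0, 0, 0, 0, 0, 0])

```text
time_s: 24.85
position: [0.4422, 0.2013, 0.0289]
eef_rot: [-0.0, 0.677, 0.736, -0.0]
ft_force: [-4.4, -1.9, 7.7]
width: 0.0424
grasp_force: 35.0
```

Seated. I release, rise, and move to the short one with the fingers turned about 40° and partly closed, to stay clear of the pliers and pen.

step_arm(moves=[0, 0, 0, 0, 0, 0, 0, 0, 0, 0, 0, 0, 0, 0, 0, 0, 0, 0, 0, 0, 0, 0, 0, 0, 0, 0, 0, 0, 0, 0, 0, 0, 0, 0, 0, 0], grip=-1)

```text
time_s: 25.6
position: [0.442, 0.2012, 0.0276]
eef_rot: [-0.0, 0.677, 0.736, -0.0]
ft_force: [-0.2, -0.1, -0.1]
width: 0.0934
grasp_force: 0.0
```

step_arm(moves=[0, 0, -10, 0, 0, 0, -25, 0, 0, 0, -35, 0, 0, 0, -35, 0, 0, 0, -35, 0, 0, 0, -30, 0])

```text
time_s: 26.1
position: [0.4423, 0.2014, 0.2012]
eef_rot: [0.001, 0.677, 0.736, 0.001]
ft_force: [0.4, 0.2, 0.1]
width: 0.095
grasp_force: 0.0
```

step_arm(moves=[-36, -9, 0, 0, -36, -9, 0, 0, -36, -9, 0, 0, -36, -9, 0, 0, -36, -9, 0, 0, -36, -9, 0, 0, -36, -9, 0, 0, -36, -9, 0, 0, -36, -9, 0, 0, -36, -9, 0, 0], grip=-0.26)

```text
time_s: 26.93
position: [0.3816, -0.1667, 0.1988]
eef_rot: [0.001, 0.677, 0.736, 0.0]
ft_force: [0.3, 0.3, 0.1]
width: 0.0598
grasp_force: 0.0
```

step_arm(moves=[-36, -9, 0, 0, -30, -8, 0, 0, -18, -5, 0, 0, 0, 0, 0, -6.7, 0, 0, 0, -6.7, 0, 0, 0, -6.7, 0, 0, 0, -6.7, 0, 0, 0, -6.7, 0, 0, 0, -6.7, 0, 0, 0, 0])

```text
time_s: 27.77
position: [0.3673, -0.2506, 0.1984]
eef_rot: [0.0, 0.382, 0.924, -0.0]
ft_force: [0.4, -0.5, 0.4]
width: 0.06
grasp_force: 0.0
```

```bash
python3 -c "
from h import *
togo('short',.004)
p=camera_params('wrist');im=snapshot('wrist')[:,:,::-1];cv2.imwrite('pics/w5.png',im)
print('short',pix(p,(*P['short'],.035)))"
```

```text
short tool mm [ -2.3  -3.8 194.4] yaw_y 45.1 pos [ 0.3673 -0.2506  0.1984] j [-0.72 -0.34  2.11 -0.    1.38 -1.51] t 27.77 w 0.06 0.0 F [ 0.4 -0.5  0.4]
short (np.float64(255.4069163224959), np.float64(177.85706520802992))
```

View pics/w5.png

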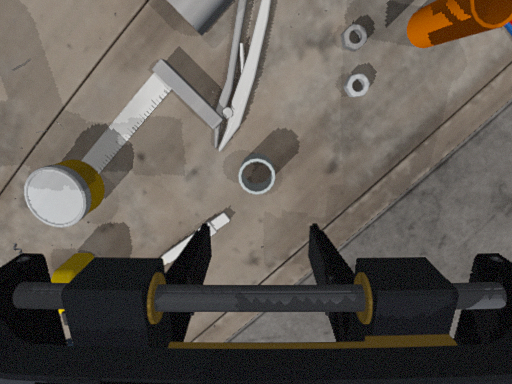

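The short rim is at (256.5,176), on prediction. The finger sites at u≈213 and u≈299 are clear of the pliers tip (218,148) and the pen (225,217).

step_arm(moves=[-1, -3, 30, 0, 0, 0, 38, 0, 0, 0, 38, 0, 0, 0, 38, 0, 0, 0, 28, 0, 0, 0, 14, 0, 0, 0, 5, 0, 0, 0, 1, 0])

```text
time_s: 28.48
position: [0.3653, -0.2528, 0.0048]
eef_rot: [-0.001, 0.384, 0.923, 0.0]
ft_force: [0.3, 0.4, 0.5]
width: 0.0602
grasp_force: 0.0
```

step_arm(moves=[0, 0, 0, 0, 0, 0, 0, 0, 0, 0, 0, 0, 0, 0, 0, 0, 0, 0, 0, 0, 0, 0, 0, 0, 0, 0, 0, 0, 0, 0, 0, 0], grip=1)

```text
time_s: 29.15
position: [0.367, -0.2543, 0.0073]
eef_rot: [0.001, 0.383, 0.924, -0.0]
ft_force: [0.3, 0.6, 6.3]
width: 0.0418
grasp_force: 35.0
```

```bash
python3 -c "
from h import *
togo('s_short',.145)"
```

```text
s_short tool mm [ 207.9  321.5 -138.2] yaw_y 45.0 pos [ 0.367  -0.2543  0.0073] j [-0.73 -0.1   2.26 -0.    0.98 -1.51] t 29.15 w 0.0418 35.0 F [0.3 0.6 6.3]
```

step_arm(moves=[0, 0, -8, 0, 0, 0, -18, 0, 0, 0, -26, 0, 0, 0, -30, 6.7, 0, 0, -30, 6.7, 0, 0, -20, 6.7, 0, 0, -10, 6.7, 0, 0, 0, 6.7, 0, 0, 0, 6.7, 0, 0, 0, 0])

```text
time_s: 29.98
position: [0.3657, -0.2532, 0.148]
eef_rot: [0.0, 0.678, 0.735, 0.0]
ft_force: [-0.8, -1.4, -1.6]
width: 0.042
grasp_force: 35.0
```

step_arm(moves=[10, 3, 0, 0, 20, 6, 0, 0, 30, 9, 0, 0, 34, 10, 0, 0, 34, 10, 0, 0, 34, 10, 0, 0, 34, 10, 0, 0, 34, 10, 0, 0, 34, 10, 0, 0, 34, 10, 0, 0])

```text
time_s: 30.82
position: [0.428, 0.0533, 0.1474]
eef_rot: [-0.0, 0.676, 0.737, -0.0]
ft_force: [1.6, -0.4, -1.6]
width: 0.0416
grasp_force: 35.0
```

step_arm(moves=[30, 9, 0, 0, 22, 7, 0, 0, 12, 4, 0, 0, 5, 2, 0, 0, 0, 0, 0, 0, 0, 0, 0, 0])

```text
time_s: 31.32
position: [0.4444, 0.1214, 0.1473]
eef_rot: [-0.0, 0.676, 0.736, -0.001]
ft_force: [0.2, -1.0, -1.5]
width: 0.0423
grasp_force: 35.0
```

```bash
python3 -c "
from h import *
togo('s_short',.02)"
```

```text
s_short tool mm [ -1.4   2.8 127.3] yaw_y 4.9 pos [0.4444 0.1214 0.1473] j [ 0.15 -0.26  2.13 -0.    1.27  0.07] t 31.32 w 0.0423 35.0 F [ 0.2 -1.  -1.5]
```

step_arm(moves=[0, 3, 10, 0, 0, 0, 24, 0, 0, 0, 32, 0, 0, 0, 28, 0, 0, 0, 14, 0, 0, 0, 8, 0, 0, 0, 4, 0, 0, 0, 0, 0, 0, 0, 0, 0])

```text
time_s: 32.07
position: [0.4489, 0.1216, 0.0285]
eef_rot: [0.001, 0.677, 0.736, 0.001]
ft_force: [1.2, -0.2, -1.2]
width: 0.042
grasp_force: 35.0
```

step_arm(moves=[0, 0, 1, 0, 0, 0, 1, 0, 0, 0, 1, 0, 0, 0, 0, 0, 0, 0, 0, 0])

```text
time_s: 32.48
position: [0.4481, 0.1218, 0.0249]
eef_rot: [0.0, 0.677, 0.736, 0.0]
ft_force: [-0.3, 0.1, -1.2]
width: 0.0419
grasp_force: 35.0
```

step_arm(moves=[0, 0, 1, 0, 0, 0, 1, 0, 0, 0, 0, 0, 0, 0, 0, 0])

```text
time_s: 32.82
position: [0.4478, 0.1218, 0.0225]
eef_rot: [-0.0, 0.677, 0.736, -0.0]
ft_force: [0.5, -0.9, -1.1]
width: 0.0421
grasp_force: 35.0
```

step_arm(moves=[0, 0, 1, 0, 0, 0, 1, 0, 0, 0, 0, 0, 0, 0, 0, 0])

```text
time_s: 33.15
position: [0.4479, 0.1217, 0.0205]
eef_rot: [-0.0, 0.677, 0.736, -0.0]
ft_force: [-0.5, -0.2, -1.2]
width: 0.0419
grasp_force: 35.0
```

step_arm(moves=[0, 0, 1, 0, 0, 0, 0, 0, 0, 0, 0, 0])

```text
time_s: 33.4
position: [0.4481, 0.1218, 0.0203]
eef_rot: [-0.0, 0.677, 0.736, -0.0]
ft_force: [-3.4, -0.3, 5.7]
width: 0.0417
grasp_force: 35.0
```

step_arm(moves=[0, 0, 0, 0, 0, 0, 0, 0, 0, 0, 0, 0, 0, 0, 0, 0, 0, 0, 0, 0, 0, 0, 0, 0, 0, 0, 0, 0, 0, 0, 0, 0, 0, 0, 0, 0], grip=-1)

```text
time_s: 34.15
position: [0.448, 0.1218, 0.0196]
eef_rot: [-0.0, 0.677, 0.736, -0.0]
ft_force: [0.0, -0.6, 0.2]
width: 0.0933
grasp_force: 0.0
```

step_arm(moves=[0, 0, -10, 0, 0, 0, -25, 0, 0, 0, -35, 0, 0, 0, -35, 0, 0, 0, -35, 0, 0, 0, -35, 0, 0, 0, -35, 0, 0, 0, -20, 0])

```text
time_s: 34.82
position: [0.4492, 0.122, 0.2555]
eef_rot: [0.002, 0.677, 0.736, 0.003]
ft_force: [0.6, 0.8, 0.2]
width: 0.0949
grasp_force: 0.0
```

step_arm(moves=[-36, 0, 0, 0, -36, 0, 0, 0, -36, 0, 0, 0, -36, 0, 0, 0, -36, 0, 0, 0, -36, 0, 0, 0, -30, 0, 0, 0, -20, 0, 0, 0, 0, 0, 0, 0, 0, 0, 0, 0])

```text
time_s: 35.65
position: [0.4699, -0.1439, 0.2502]
eef_rot: [-0.0, 0.678, 0.735, 0.0]
ft_force: [-0.4, 1.4, -0.5]
width: 0.0954
grasp_force: 0.0
```

```bash
python3 -c "
from h import *
a=cv2.resize(snapshot('top')[150:220,100:300,::-1],None,fx=4,fy=4)
b=cv2.resize(snapshot('scene')[110:230,110:310,::-1],None,fx=2.6,fy=2.6)
b=cv2.copyMakeBorder(b,0,0,0,800-b.shape[1],cv2.BORDER_CONSTANT)
cv2.imwrite('pics/end.png',np.vstack([a,b]))"
```

```text
(no output)
```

View pics/end.png

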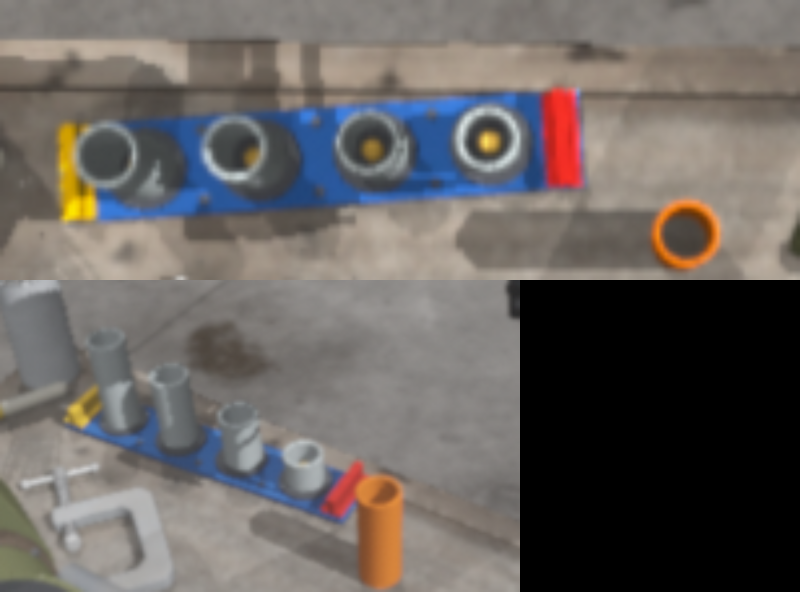

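All four spacers stand upright over their studs, rising from the red stop (short, top crop at (490,142)) to the yellow stop (tall, at (107,155)). The orange decoy has not been touched.

```bash
python3 -c "
from rig import *
print(close_job())"
```

```text
the job is handed in; nothing more can be done
None
```

The job is handed in at about 36 s on the robot's clock: in the last pictures all four spacers stood upright on their studs, shortest at the red stop to tallest at the yellow, with the gripper clear of them.

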